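# Find the socket that fits the shaker's platform nut

### The arm

A 6-joint arm with a two-finger parallel gripper is mounted at the origin on the work surface. World frame = base frame: x ahead of the robot, y to its left, z up, the work surface at z = 0. Lengths are in m, angles in rad, forces in N, time in s.
With the tool pointing down it reaches from about 0.3 to 0.825 m from the base axis. Payload 5.4 kg.
Tool frame: the origin (TCP) lies at the very end of the fingers, on their centre line; the grasp point (between the pads) lies 19 mm behind it; z points along the fingers, x is the direction in which the jaws open and shut, and the axes are right-handed (so a half turn about z gives the same grasp; the last joint's range is limited). The gripper opens to 92 mm and grips with 3 to 60 N. Pads are 20 mm wide; open, the fingers measure 128 mm over their backs; the gripper's body (75 mm by 189 mm) begins 69 mm behind the grasp point.
Start: joints at [1.005, 0.158, 1.597, -0, 1.386, -0.21], TCP at [0.2, 0.539, 0.215] pointing down, gripper open.
Joint ranges: [-2.91, 2.91], [-0.94, 2.29], [0.18, 2.7], [-1.29, 4.43], [0.17, 2.64], [-3, 3]. Speed limits (rad/s): [2.57, 2.57, 3.14, 3.14, 3.14, 3.14].

### API

Orientations are given as a rotation vector (axis times angle).
In Python, from workcell import bot gives the robot as it stands. Calls block until the motion is done:
- bot.goto(position, orientation): joint-space move of the TCP to a pose.
- bot.line_to(position, rot=None, max_speed=0.15): straight line of the TCP; rot=None keeps the orientation; max_speed is the mean speed in m/s.
- bot.set_joints(angles): joint-space move.
- bot.set_gripper(opening, newtons=None): opening from 0.0 (shut) to 1.0 (fully open); newtons is the grip in N (None keeps the last); returns when the fingers have stopped.
- bot.hold(seconds).
- bot.inverse_kinematics(position, orientation): joint angles nearest the present ones, or None.
- bot.read_camera(name): name is "scene" or "top" or "wrist"; returns a dict with "pixels" (420x560x3 uint8, blue, green, red), "fx", "fy", "cx", "cy" (pixels), "R" (3x3) and "t" (3): a world point X has camera coordinates R X + t. Camera axes: x right, y down, z forward; pixel columns grow to the right and rows downward; lengths in m; the calibration is good to about 2 mm. A picture is of the moment at which its call begins. There is no depth.
A pose or a line that the arm cannot do raises bot.MotionError and nothing moves.
- bot.job_done(): hands the job in, once; it reports no verdict.
Readings, each from a call of its own:
- bot.current_clock(): time.
- bot.current_joints(): joint angles.
- bot.current_joint_vel(): joint speeds.
- bot.current_effort(): joint torques, N m.
- bot.current_ee_pos(): TCP position.
- bot.current_tool_rot(): TCP orientation.
- bot.current_contact_force(): force on the tool from outside, world axes, zero at the start.
- bot.current_ft_torque(): the same for the moment, N m.
- bot.current_opening(): opening from 0.0 (shut) to 1.0 (fully open).
Only numpy, scipy, OpenCV 4.12 (cv2) and the standard library are available. Lean on these libraries where they do the work, as an engineer would, in place of code of your own. Each camera call takes 0.05 s, during which the arm holds its last target. There are 200 camera calls.

### The job

Pull the drawer of the low drawer unit out to its stop and leave it open. Two of the sockets in it look alike: try them on the hex nut in the middle of the shaker platform, without forcing, until you have the one that goes fully down over the nut; one that does not fit goes back into the drawer, and the thin socket stays there. Finish still gripping the fitting socket, seated all the way down on the nut, and do not let go; leave the other things on the bench where they are.

Things in the scene. Friction and masses are not known exactly. Their poses are not given: they have to be found in the camera images.
- drawer (a joint): Slide of the drawer: 0 m shut, 0.14 m at its stop; it starts up to 0.02 m open and comes out along the -x axis of point drawer_handle. Light friction, about 1.5 N.
- drawer_handle (a point): Middle of the horizontal steel bar handle on the drawer's front: bar 11 mm thick, 110 mm long along this point's y; x points into the unit, z up. Its middle is 35 mm in front of the drawer's front panel and 33 mm below the top of the white unit, which is 240 x 240 mm and 88 mm high, with a flat carton 40 mm high lying at the back on top. The point moves with the drawer.
- drawer_floor (a point): Centre of the drawer's inner floor, on its surface, 14 mm above the bench; axes as the handle's; moves with the drawer. Inside 204 x 204 mm; side and back walls stand 26 mm above this floor, the front panel 68 mm. The sockets stand about 45 to 95 mm behind the front panel, in a row along y, some 64 mm apart.
- socket_a_mid (a point): Centre of one of two steel sockets alike outside, standing mouth down. From the mouth up: hexagonal skirt 20 mm high, 34 mm over its flats (39 mm over corners); round collar 8 mm high, 37 mm across; solid square adapter 20 x 20 mm, 32 mm high, to grip it by; 60 mm in all, about 0.18 kg. The point is 30 mm above the mouth; z up to the adapter, x and y normal to the adapter's flats.
- socket_b_mid (a point): The other one of the two look-alike sockets; same outer shape, sizes, mass, point and axes as socket_a_mid.
- socket_c_mid (a point): Centre of the thin socket, a bystander standing in the same row: round, 22 mm across, with a 13 mm square adapter, 44 mm high; its body is thinner than the nut, so it can never fit. Site 22 mm above its mouth.
- socket_a: Origin at the centre of its mouth, a hex hole 20 mm deep with two opposite corners along x. In one of the two look-alikes it is 26 mm across flats and goes over the nut, in the other 21 mm and stops on the nut's top. Which is which cannot be seen as they stand: find it by trying. The three sockets stand in any order.
- socket_b: The other look-alike socket; origin at the centre of its mouth, hole and axes as told for socket_a.
- nut_top (a point): Centre of the top of the fixed, tight hex nut: 24 mm across flats, 16 mm high, top edge chamfered 2 mm; z up, two opposite corners along x. A seated socket's mouth stands on the washer 16 mm below this point, so the socket's centre is then 14 mm above this point; one that is too small stays about 30 mm above it.
- nut: The nut with its round washer, 42 mm across, 3 mm thick; origin under the washer, 19 mm below nut_top, on the platform of the 200 x 200 mm shaker. The platform carries four pins 12 mm high, 75 mm out in x and in y from the nut (shaker axes), one at each corner.
- jar: Bystander: low screw-top jar, 56 mm across, 65 mm high. Origin at the centre of its underside.
- media_bottle: Bystander: media bottle, 76 mm across, 170 mm high. Origin at the centre of its underside.
- beaker: Bystander: open beaker, 68 mm across, 85 mm high. Origin at the centre of its underside.
- tube_rack: Bystander: rack of eight capped tubes, 80 x 160 mm, 82 mm high. Origin at the centre of its underside.
- tip_box: Bystander: box of pipette tips, 85 x 120 mm, 59 mm high. Origin at the centre of its underside.

How it is judged:
By the outcome, as a careful person would: the job done as asked, in the order asked, and still so for the second after the job is handed in, while the arm keeps its last pose, push and grip.
It also fails if it takes over 72 s, if anything falls off the work surface, if the arm or the gripper's body presses on something with over 40 N, if the wrist force passes 120 N, or if a joint passes its speed limit or range.

## Working session

There is one attempt and no reset: what is moved stays moved. The work goes in short steps, each a Python script; the robot and the scene stay as the last script left them, time stands still between calls to the robot, and variables do not carry over. Pictures are saved under pics/ and viewed, about 8 in all and at most 12, crops included, and the job is handed in when it is done.

```bash
ls; mkdir -p pics
python3 - <<'E'
from workcell import bot
import cv2,numpy as np
for n in ["scene","top"]:
    c=bot.read_camera(n); cv2.imwrite(f"pics/{n}0.png",c["pixels"])
    print(n,c["fx"],c["cx"],c["cy"],np.round(c["R"],3).tolist(),np.round(c["t"],3).tolist(), np.round(-np.array(c["R"]).T@c["t"],3))
print(bot.current_tool_rot(),bot.current_clock())
E
```

```text
pics
scene 531.9465560805781 279.7315718365011 214.0062746290602 [[-0.409, 0.912, 0.004], [0.783, 0.354, -0.512], [-0.468, -0.206, -0.859]] [0.248, -0.398, 1.83] [1.27  0.292 1.368]
top 456.2298941917488 278.36921311830883 210.4880626879625 [[-0.067, -0.998, 0.007], [-0.978, 0.064, -0.199], [0.199, -0.02, -0.98]] [0.002, 0.6, 1.154] [ 0.357 -0.014  1.25 ]
[ 2.57896775e+00  1.79288336e+00 -2.48699179e-03] 0.1
```

View pics/top0.png

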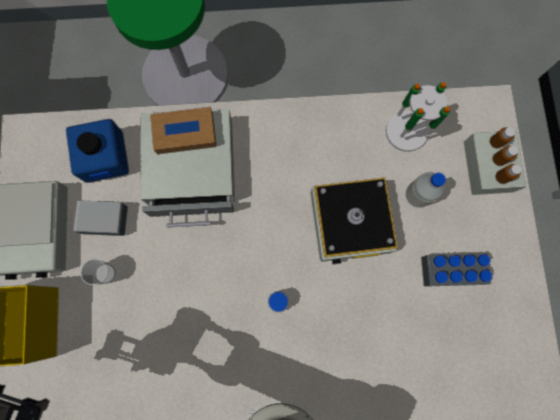

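View pics/scene0.png

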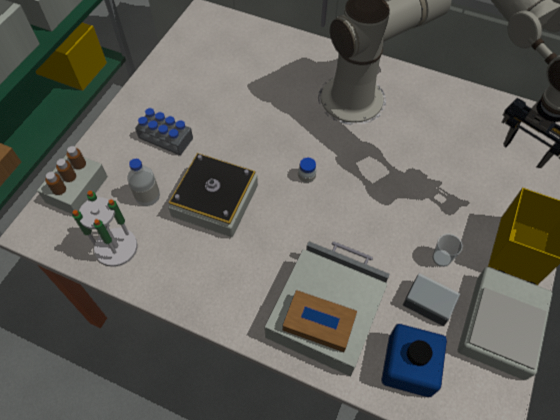

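The top view shows the drawer handle at about (168–222, 222), the nut at (355, 215) with four pins around it, and the jar at (278, 301). In the scene view the handle is at (352, 252) and the nut at (212, 185). I'll enlarge crops to get finer pixel positions.

```bash
cat > h.py <<'E'
from workcell import bot
import cv2,numpy as np
from scipy.spatial.transform import Rotation as Rn
def ray(c,p):
    R=np.array(c["R"]);o=-R.T@np.array(c["t"])
    d=R.T@np.array([(p[0]-c["cx"])/c["fx"],(p[1]-c["cy"])/c["fy"],1]);return o,d/np.linalg.norm(d)
def on(c,p,z):
    o,d=ray(c,p);return o+d*(z-o[2])/d[2]
def tri(c1,p1,c2,p2):
    o,d=ray(c1,p1);q,e=ray(c2,p2)
    s=np.linalg.lstsq(np.c_[d,-e],q-o,rcond=None)[0]
    a,b=o+d*s[0],q+e*s[1];return (a+b)/2,np.linalg.norm(a-b)
def proj(c,X):
    k=np.array(c["R"])@X+np.array(c["t"]);return np.array([c["fx"]*k[0]/k[2]+c["cx"],c["fy"]*k[1]/k[2]+c["cy"]])
def down(yaw):  # jaw axis (tool x) at angle yaw in world xy, z down
    x=np.array([np.cos(yaw),np.sin(yaw),0]);z=np.array([0,0,-1.]);return Rn.from_matrix(np.c_[x,np.cross(z,x),z]).as_rotvec()
E
python3 - <<'E'
from h import *
T=bot.read_camera("top");S=bot.read_camera("scene")
def crop(c,x,y,w,h): return cv2.resize(c["pixels"][y:y+h,x:x+w],(400,300),interpolation=cv2.INTER_CUBIC)
m=np.vstack([np.hstack([crop(T,135,185,100,75-15+15),crop(T,305,175,100,75)]),np.hstack([crop(S,290,230,100,75),crop(S,165,150,100,75)])])
cv2.imwrite("pics/m1.png",m)
for z in (.055,): print("handle",on(T,(168,224),z),on(T,(222,224),z))
print("nut",tri(T,(355.5,214.5),S,(212,184.5)))
for a,b in [((320,191),(200,158)),((379,185),(175,193)),((391,241),(222,206)),((331,247),(249,168))]: print(tri(T,a,S,b), on(T,a,.09))
E
```

```text
handle [0.58236594 0.25680824 0.055     ] [0.57294937 0.11397042 0.055     ]
nut (array([ 0.56713693, -0.23302566,  0.09619394]), np.float64(0.0037029418039496264))
(array([ 0.6072197 , -0.16787307,  0.29595931]), np.float64(0.09175510277238502)) [ 0.63739938 -0.14942948  0.09      ]
(array([ 0.64060795, -0.30494718,  0.1063492 ]), np.float64(0.006818617192015446)) [ 0.6434503  -0.30569147  0.09      ]
(array([ 0.50804249, -0.31483858, -0.12355752]), np.float64(0.12047658526129325)) [ 0.4939545  -0.32000668  0.09      ]
(array([ 0.48432912, -0.15701482,  0.11657232]), np.float64(0.009272553686730852)) [ 0.48874447 -0.1649597   0.09      ]
```

View pics/m1.png

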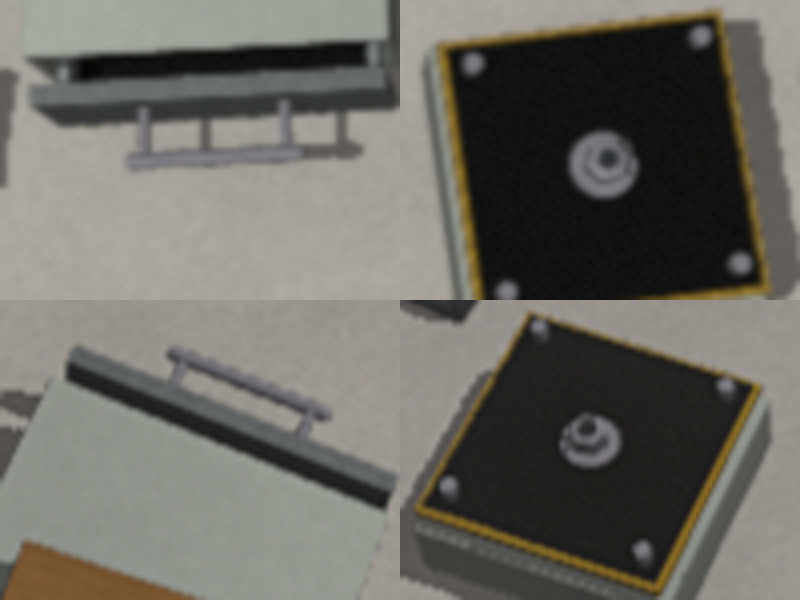

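Crops: handle bar ends are at top (167, 225.5) and (210, 223), and scene (372.5, 258) and (332.5, 243). Pins and nut are clearly visible, and the drawer is slightly open.

Run:
```python
from h import *
T=bot.read_camera("top");S=bot.read_camera("scene")
np.set_printoptions(precision=4,suppress=True)
for n,a,b in [("h+y",(167,225.5),(372.5,258.3)),("h-y",(210,223.25),(332.5,243.3)),("p++",(323.25,190.75),(225.75,212.5)),("p+-",(380,184.25),(177.25,196.5)),("p--",(390,240.75),(200,156.75)),("p-+",(331.75,247.75),(246.5,171.5)),("stud",(356.75,214.5),(211.75,182)),("washer",(355.5,216),(212.5,185)),("jar",(278,301),(307.5,163))]:
    print(n,*tri(T,a,S,b))
print(on(T,(167,225.5),.055),on(T,(210,223.25),.055),on(S,(372.5,258.3),.055),on(S,(332.5,243.3),.055))
W=bot.read_camera("wrist");p=bot.current_ee_pos();R=Rn.from_rotvec(bot.current_tool_rot())
Rw=np.array(W["R"]);o=-Rw.T@W["t"]
print("wristcam in tool",R.inv().apply(o-p),"\n",(Rw@R.as_matrix()).T,W["fx"])
```

```text
h+y [0.5782 0.2633 0.0517] 0.006157441283414606
h-y [0.5778 0.1477 0.049 ] 0.00250420355561127
p++ [ 0.635  -0.1547  0.0968] 0.005162000821639728
p+- [ 0.6433 -0.3049  0.0948] 0.004911301739124455
p-- [ 0.4933 -0.3134  0.0952] 0.005489439306120868
p-+ [ 0.4853 -0.1635  0.0959] 0.005118007211765585
stud [ 0.5651 -0.2341  0.1057] 0.00429313393148653
washer [ 0.5644 -0.2338  0.0895] 0.003957032299217136
jar [ 0.3623 -0.0192  0.0654] 0.003546628278387052
[0.5785 0.2595 0.055 ] [0.5771 0.1457 0.055 ] [0.5787 0.2662 0.055 ] [0.5805 0.1495 0.055 ]
wristcam in tool [-0.0009 -0.0727 -0.1695] 
 [[ 1.     -0.     -0.0005]
 [ 0.0002  0.9658  0.2591]
 [ 0.0005 -0.2591  0.9658]] 351.91958699112365
```

Checks: pin spacing is 150 mm (given 150), platform about 0.084, so nut_top is about 0.103. The nut is at about (0.564, −0.234) with yaw about 3°. The handle is at about (0.578, 0.205, 0.055), yaw about 0. Next, the drawer.

Run:
```python
from h import *
np.set_printoptions(precision=4,suppress=True)
c=np.array([.578,.205]);q=bot.current_joints()
best=min((y for y in (0,np.pi)),key=lambda y: abs(bot.inverse_kinematics([*c,.13],down(y))[5]))
print(best,bot.inverse_kinematics([*c,.13],down(best)))
bot.set_gripper(.26,15)
bot.goto([*c,.13],down(best))
W=bot.read_camera("wrist");cv2.imwrite("pics/w1.png",W["pixels"])
f0=bot.current_contact_force();print(bot.current_clock(),f0, bot.current_ee_pos())
p=bot.current_ee_pos()
for z in (.1,.08,.06,.036):
    bot.line_to([*c,z]);f=bot.current_contact_force()-f0;print(z,f)
    if np.linalg.norm(f)>8: bot.line_to([*c,.13]);break
else:
    bot.set_gripper(.0,15);print("open",bot.current_opening(),bot.current_clock(),bot.current_contact_force()-f0)
```

```text
Traceback (most recent call last):
TypeError: 'NoneType' object is not subscriptable
```

Run:
```python
from h import *
np.set_printoptions(precision=3,suppress=True)
for c in ([.578,.205,.13],[.578,.205,.036],[.44,.205,.036],[.56,-.23,.2]):
  for y in range(0,360,45): print(c,y,bot.inverse_kinematics(c,down(np.radians(y))))
```

```text
[0.578, 0.205, 0.13] 0 [ 0.144  0.329  1.566 -0.     1.246  0.144]
[0.578, 0.205, 0.13] 45 [ 0.144  0.329  1.566 -0.     1.246 -0.641]
[0.578, 0.205, 0.13] 90 [ 0.144  0.329  1.566 -0.     1.246 -1.427]
[0.578, 0.205, 0.13] 135 [ 0.144  0.329  1.566 -0.     1.246 -2.212]
[0.578, 0.205, 0.13] 180 None
[0.578, 0.205, 0.13] 225 [ 0.144  0.329  1.566 -0.     1.246  2.5  ]
[0.578, 0.205, 0.13] 270 [0.144 0.329 1.566 0.    1.246 1.715]
[0.578, 0.205, 0.13] 315 [ 0.144  0.329  1.566 -0.     1.246  0.929]
[0.578, 0.205, 0.036] 0 [ 0.144  0.447  1.617 -0.     1.078  0.144]
[0.578, 0.205, 0.036] 45 [ 0.144  0.447  1.617 -0.     1.078 -0.641]
[0.578, 0.205, 0.036] 90 [ 0.144  0.447  1.617 -0.     1.078 -1.427]
[0.578, 0.205, 0.036] 135 [ 0.144  0.447  1.617 -0.     1.078 -2.212]
[0.578, 0.205, 0.036] 180 None
[0.578, 0.205, 0.036] 225 [ 0.144  0.447  1.617 -0.     1.078  2.5  ]
[0.578, 0.205, 0.036] 270 [0.144 0.447 1.617 0.    1.078 1.715]
[0.578, 0.205, 0.036] 315 [ 0.144  0.447  1.617 -0.     1.078  0.929]
[0.44, 0.205, 0.036] 0 [ 0.186  0.155  1.987 -0.     0.999  0.186]
[0.44, 0.205, 0.036
[... 287 characters left out ...]
  0.155  1.987 -0.     0.999  2.543]
[0.44, 0.205, 0.036] 270 [0.186 0.155 1.987 0.    0.999 1.757]
[0.44, 0.205, 0.036] 315 [ 0.186  0.155  1.987 -0.     0.999  0.972]
[0.56, -0.23, 0.2] 0 [-0.589  0.247  1.524 -0.     1.371 -0.589]
[0.56, -0.23, 0.2] 45 [-0.589  0.247  1.524 -0.     1.371 -1.374]
[0.56, -0.23, 0.2] 90 [-0.589  0.247  1.524 -0.     1.371 -2.16 ]
[0.56, -0.23, 0.2] 135 [-0.589  0.247  1.524  0.     1.371 -2.945]
[0.56, -0.23, 0.2] 180 [-0.589  0.247  1.524  0.     1.371  2.553]
[0.56, -0.23, 0.2] 225 [-0.589  0.247  1.524 -0.     1.371  1.767]
[0.56, -0.23, 0.2] 270 [-0.589  0.247  1.524  0.     1.371  0.982]
[0.56, -0.23, 0.2] 315 [-0.589  0.247  1.524 -0.     1.371  0.196]
```

Yaw 0 works everywhere. I'll descend over the bar and check the force at each step.

Run:
```python
from h import *
np.set_printoptions(precision=4,suppress=True)
c=np.array([.578,.205])
bot.set_gripper(.26,15)
bot.goto([*c,.13],down(0))
f0=bot.current_contact_force();print(bot.current_clock(),f0, bot.current_ee_pos())
for z in (.085,.06,.036):
    bot.line_to([*c,z]);f=bot.current_contact_force()-f0;print(z,f)
    if np.linalg.norm(f)>8: bot.line_to([*c,.13]);break
else:
    bot.set_gripper(.0,15);print("open",bot.current_opening()*.092,bot.current_clock(),bot.current_contact_force()-f0)
```

```text
3.2833 [-0.2912  0.6859 -0.1435] [0.5777 0.206  0.1303]
0.085 [ 1.0589 -0.6017  0.3172]
0.06 [ 0.7748 -0.8155  0.2935]
0.036 [ 0.8818 -0.9296  0.3907]
open 0.010277717792697313 4.7083 [-0.1744 -1.0562  3.7069]
```

The bar is gripped (10.3 mm against the 11 mm given). Pulling now.

Run:
```python
from h import *
np.set_printoptions(precision=4,suppress=True)
f0=bot.current_contact_force();c=np.array([.578,.205,.036])
bot.line_to(c-[.11,0,0],max_speed=.12);print(bot.current_ee_pos(),bot.current_contact_force()-f0,bot.current_opening())
for d in np.arange(.114,.16,.004):
    bot.line_to(c-[d,0,0],max_speed=.04);f=bot.current_contact_force()-f0;print(round(d,3),bot.current_ee_pos(),f[:2],bot.current_opening())
    if f[0]>12: break
print(bot.current_clock())
```

```text
[0.4679 0.2063 0.0372] [-0.586   5.1059  5.6075] 0.11058497276328362
0.114 [0.4641 0.2064 0.0372] [-0.4005  5.3497] 0.11043242650391234
0.118 [0.4601 0.2064 0.0372] [-1.3919  5.5707] 0.11494142048417016
0.122 [0.4565 0.2065 0.0372] [0.7732 6.2157] 0.11111827360780253
0.126 [0.4565 0.2065 0.0374] [14.828   6.8886] 0.11322774906132214
6.775
```

The stop was reached after about 0.122 m of travel, with a clear force rise. I'll release and look into the drawer with the wrist camera.

Run:
```python
from h import *
np.set_printoptions(precision=4,suppress=True)
bot.line_to([.4563,.205,.036],max_speed=.04)
bot.set_gripper(.26);bot.hold(.1)
bot.line_to([.4563,.205,.12],max_speed=.25)
bot.goto([.56,.205,.2],down(0));bot.hold(.2)
W=bot.read_camera("wrist");cv2.imwrite("pics/w2.png",W["pixels"]);np.save("w2.npy",W,allow_pickle=True)
print(bot.current_ee_pos(),bot.current_clock(),proj(W,np.array([.565,.205,.074])))
```

```text
[0.5583 0.2051 0.1985] 8.85 [282.9708 200.433 ]
```

View pics/w2.png

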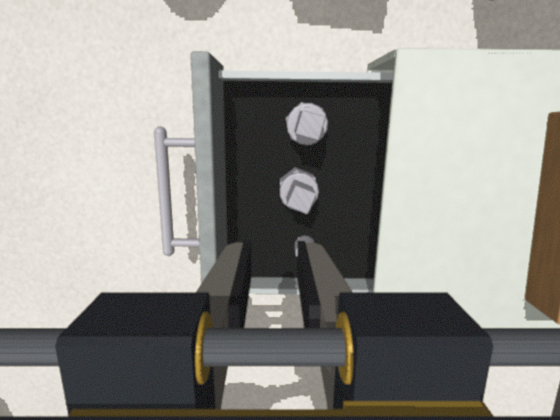

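The wrist view shows the two look-alikes at (309, 124) and (299, 192), and the thin socket at (305, 245), half hidden behind the fingers. I'll zoom in to get the squares' corners.

Run:
```python
import cv2,numpy as np
i=cv2.imread("pics/w2.png")
a=i[92:152,270:345];b=i[160:220,270:345]
m=np.hstack([cv2.resize(k,(400,320),interpolation=cv2.INTER_CUBIC) for k in (a,b)])
m=cv2.convertScaleAbs(m,alpha=1.3)
cv2.imwrite("pics/m2.png",m)
```

```text
(no output)
```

View pics/m2.png

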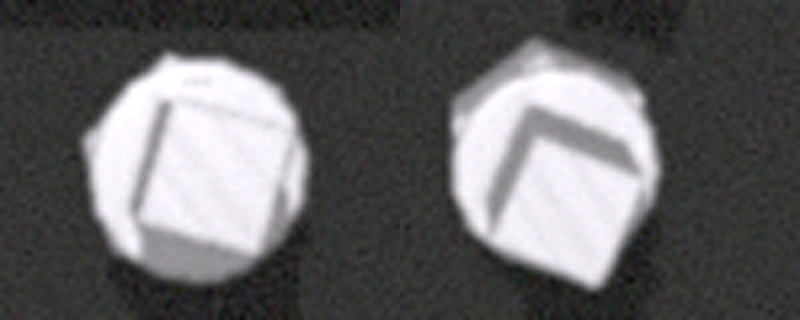

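Corners read off: the squares measure about 24 px, as expected. Converting to world coordinates; skirt corner directions give socket x.

Run:
```python
from h import *
np.set_printoptions(precision=4,suppress=True)
W=np.load("w2.npy",allow_pickle=True).item()
for nm,off,pts,sk in [("1",(270,92),[(170,102),(293,128),(262,255),(138,222)],[(170,52),(83,142)]),("2",(270,160),[(138,138),(240,180),(200,288),(93,240)],[(138,38),(50,105),(243,95)])]:
    f=lambda p,z:on(W,(off[0]+(p[0]+.5)/5.333-.5,off[1]+(p[1]+.5)/5.333-.5),z)[:2]
    P=np.array([f(p,.074) for p in pts]);c=P.mean(0)
    e=np.roll(P,-1,0)-P;a=np.degrees(np.arctan2(e[:,1],e[:,0]))
    print(nm,c,np.linalg.norm(e,axis=1),a%90)
    for s in sk:
        v=f(s,.034)-c;print("  skirt",np.linalg.norm(v),np.degrees(np.arctan2(v[1],v[0]))%60)
print("handle",on(W,(159,131),.055),on(W,(168,252),.055))
```

```text
1 [0.5865 0.2682] [0.019  0.0193 0.0198 0.0183] [78.551  77.9081 75.4834 75.6593]
  skirt 0.02001966164891408 43.05469097133266
  skirt 0.019742679632509814 46.330250804148505
2 [0.5805 0.206 ] [0.0178 0.0189 0.0192 0.0182] [67.4608 71.7033 65.3184 67.3878]
  skirt 0.02238826856905026 37.608868684712206
  skirt 0.02115189321044997 31.589934466472528
  skirt 0.020013385148840986 36.593254481019386
handle [0.4572 0.2623 0.055 ] [0.4562 0.1495 0.055 ]
```

Measured:
- Socket 1 is at (0.5865, 0.268), x axis at −13°.
- Socket 2 is at (0.5805, 0.206), x axis at −22°.
- Their spacing is 62 mm, and the skirt corners agree with the flats.

I'll grip socket 1 with the jaws along its x axis, then look at the nut on the way.

```bash
cat >> h.py <<'E'
np.set_printoptions(precision=4,suppress=True)
def to(p,yaw,v=.15,fix=True):
    p=np.array(p,float)
    bot.line_to(p,down(yaw),v)
    if fix:
        bot.hold(.1);e=p-bot.current_ee_pos()
        if .0004<np.linalg.norm(e)<.006: bot.line_to(p+e,down(yaw),.05);bot.hold(.1)
    return bot.current_ee_pos()
def pick(xy,yaw,N=30):
    bot.set_gripper(.42,N);bot.goto([*xy,.12],down(yaw))
    print(to([*xy,.09],yaw));f0=bot.current_contact_force()
    print(to([*xy,.0455],yaw,.08),bot.current_contact_force()-f0)
    bot.set_gripper(0,N);print("grip mm",bot.current_opening()*92,bot.current_contact_force()-f0,bot.current_ee_pos())
E
python3 - <<'E'
from h import *
y=np.radians(-13.1);c=(.5865,.2682)
pick(c,y)
g=bot.current_ee_pos();np.save("g1.npy",g)
to([c[0],c[1],.16],y,.2,False);print("lift grip",bot.current_opening()*92,bot.current_clock(),bot.current_contact_force())
bot.goto([.5642,-.2842,.22],down(np.radians(3.3)));bot.hold(.2)
W=bot.read_camera("wrist");cv2.imwrite("pics/w3.png",W["pixels"]);np.save("w3.npy",W,allow_pickle=True)
a=proj(W,np.array([.5642,-.2342,.103]));print(a,bot.current_ee_pos(),bot.current_clock())
u,v=int(a[0]),int(a[1]);i=W["pixels"]
m=np.hstack([cv2.resize(i,(400,300)),cv2.resize(i[max(v-30,0):v+30,u-40:u+40],(400,300),interpolation=cv2.INTER_CUBIC)])
cv2.imwrite("pics/m3.png",m)
E
```

```text
[0.5854 0.2685 0.0882]
[0.5861 0.2681 0.0451] [-0.3397  0.1394  0.9673]
grip mm 19.99573895206683 [ 0.4414 -0.4905  0.0691] [0.5862 0.268  0.045 ]
lift grip 19.470414391754783 12.8417 [-0.1899 -0.0956 -2.0865]
[277.3424 142.9691] [ 0.5644 -0.2837  0.22  ] 15.0917
```

View pics/m3.png

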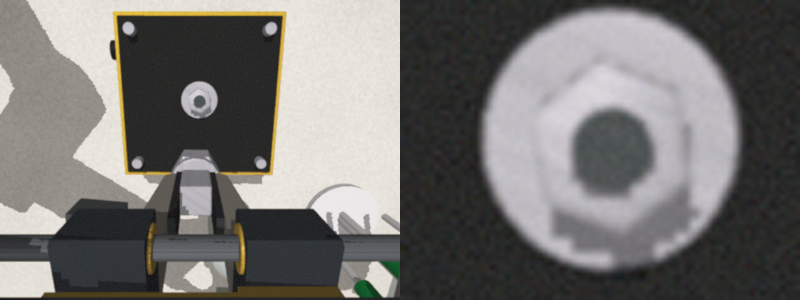

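The wrist view shows the nut, with the hexagon's corners up and down in the image. Its corner axis is therefore about 30° from shaker x. The washer outline is clean; I'll compute the centre and yaw.

Run:
```python
from h import *
W=np.load("w3.npy",allow_pickle=True).item();g=cv2.cvtColor(W["pixels"],cv2.COLOR_BGR2GRAY)
m=(g[107:177,232:322]>75).astype(np.uint8)
c=max(cv2.findContours(m,cv2.RETR_EXTERNAL,cv2.CHAIN_APPROX_NONE)[0],key=cv2.contourArea)+[232,107]
P=np.array([on(W,p,.086)[:2] for p in c[:,0].astype(float)]).astype(np.float32)
(cc,r)=cv2.minEnclosingCircle(P);print("washer",cc,r,P.mean(0), cv2.fitEllipse(P*1000))
K=[(605,62),(682,105),(688,180),(615,228),(540,178),(537,97)]
H=np.array([on(W,(237+(x-400+.5)/5-.5,112+(y+.5)/5-.5),.101)[:2] for x,y in K])
print("hex",H.mean(0));d=H-H.mean(0);print(np.linalg.norm(d,axis=1),np.degrees(np.arctan2(d[:,1],d[:,0]))%60)
print("hole",on(W,(237+213/5,112+152/5),.103))
pins=[(128*1.4,28*1.4),(271*1.4,28*1.4),(260*1.4,163*1.4),(137*1.4,163*1.4)]
Q=np.array([on(W,p,.0957)[:2] for p in pins]);print("pins",Q.mean(0),Q.tolist())
```

```text
washer (0.5653721690177917, -0.2328212559223175) 0.022320851683616638 [ 0.5653 -0.2327] ((565.3195190429688, -232.75987243652344), (43.54168701171875, 43.69902420043945), 113.51712799072266)
hex [ 0.5653 -0.232 ]
[0.0126 0.0128 0.0139 0.0138 0.0129 0.0139] [38.0646 30.7168 37.5134 36.1319 29.7557 32.4953]
hole [ 0.566  -0.2336  0.103 ]
pins [ 0.5651 -0.2324] [[0.4844729203177901, -0.16092646467709812], [0.6375089358105979, -0.15199423652827085], [0.6447485341177515, -0.30398829314322384], [0.49380816018172263, -0.3128724609269048]]
```

The nut centre is (0.565, −0.2327) with yaw 33.5° mod 60. The hex, washer and pins agree, and the washer radius is 22 mm (21 given). I'll try socket 1 at jaw yaw −26.5°. Expected TCP height is 0.134 on first contact and 0.118 if seated.

```bash
cat >> h.py <<'E'
def descend(xy,yaw,z0,z1,step=.0015,lim=8):
    print("at",to([*xy,z0],yaw,.1));f0=bot.current_contact_force();z=z0;off=np.array([*xy,z0])-bot.current_ee_pos()
    while z>z1:
        z-=step;bot.line_to(np.array([*xy,z])+off,down(yaw),.03);f=bot.current_contact_force()-f0
        if np.linalg.norm(f)>lim: break
    p=bot.current_ee_pos();print("end z cmd %.4f"%z,p,"f",f,"t",bot.current_clock(),"grip",bot.current_opening()*92);return p,f
E
python3 - <<'E'
from h import *
y=np.radians(-26.5);c=(.565,-.233)
bot.goto([*c,.16],down(y))
descend(c,y,.140,.1185)
E
```

```text
at [ 0.5648 -0.2325  0.1395]
end z cmd 0.1220 [ 0.5651 -0.2331  0.124 ] f [-5.301   6.8213 11.2884] t 19.5083 grip 19.840607209542217
```

It went past the nut's top (0.134) to 0.124, so socket 1 is going over the nut, with some side load. I'll continue while easing along the lateral force.

Run:
```python
from h import *
y=np.radians(-26.5)
p=bot.current_ee_pos();cmd=np.array([.5651,-.2333,.1225])
for k in range(14):
    f=bot.current_contact_force()-[-.2,-.1,-2.1]
    p=bot.current_ee_pos();t=bot.current_ft_torque()
    print(cmd,p,f,t)
    if f[2]>22: break
    cmd[:2]+=np.clip(f[:2]*.00012,-.0008,.0008)
    if np.linalg.norm(f[:2])<6: cmd[2]-=.001
    bot.line_to(cmd,down(y),.03);bot.hold(.05)
print(bot.current_clock(),bot.current_opening()*92)
```

```text
[ 0.5651 -0.2333  0.1225] [ 0.5651 -0.2331  0.124 ] [-5.2377  7.2469 11.5561] [1.4373 1.098  0.0522]
[ 0.5645 -0.2325  0.1225] [ 0.565 -0.233  0.124] [-3.3428  5.266   7.43  ] [0.9242 0.6031 0.0328]
[ 0.5641 -0.2319  0.1225] [ 0.565  -0.2329  0.124 ] [0.1281 2.5828 8.1354] [0.55   0.3251 0.0516]
[ 0.5641 -0.2316  0.1215] [ 0.565  -0.2329  0.124 ] [-2.7823  3.0468 11.8252] [0.6822 0.7992 0.0621]
[ 0.5638 -0.2312  0.1205] [ 0.565  -0.2329  0.1239] [-4.1801  3.364  16.0235] [0.7316 1.0458 0.0489]
[ 0.5633 -0.2308  0.1195] [ 0.565  -0.2329  0.1239] [-3.8545  4.5213 19.6664] [0.7737 1.1862 0.0536]
[ 0.5628 -0.2302  0.1185] [ 0.565  -0.2329  0.1239] [-5.6339  3.064  22.6458] [0.7535 1.3306 0.0378]
21.3083 20.067248965343516
```

Motion stopped rigidly at z = 0.124, also blocked sideways. Pin spacing in the wrist view (151–153 mm computed, 150 real) puts nut_top nearer 0.107, so seated would be about 0.122. That makes it seated or within about 2 mm of it. I'll ease off, wiggle gently, press again, then look.

Run:
```python
from h import *
y=np.radians(-26.5);b=np.array([-.2,-.1,-2.1])
c=np.array([.565,-.2329])
def go(dx,dy,z,dyaw=0,s=""):
    bot.line_to([c[0]+dx,c[1]+dy,z],down(y+np.radians(dyaw)),.04);bot.hold(.1)
    print(s,dx,dy,z,dyaw,bot.current_ee_pos(),bot.current_contact_force()-b,bot.current_ft_torque())
go(0,0,.1235)
for d in [(.002,0),(-.002,0),(0,.002),(0,-.002)]: go(*d,.1225)
go(0,0,.1225)
for a in (4,-4): go(0,0,.1225,a)
go(0,0,.1215)
print(bot.current_clock())
S=bot.read_camera("scene");T=bot.read_camera("top")
a=S["pixels"][145:205,172:252];t=T["pixels"][185:245,315:395]
cv2.imwrite("pics/m4.png",np.hstack([cv2.resize(k,(400,300),interpolation=cv2.INTER_CUBIC) for k in (a,t)]))
```

```text
0 0 0.1235 0 [ 0.5651 -0.233   0.124 ] [-2.2445  3.4283  7.1158] [0.9238 0.5412 0.0045]
 0.002 0 0.1225 0 [ 0.5653 -0.233   0.124 ] [-11.0735   5.6886  17.9963] [1.1976 2.3114 0.0125]
 -0.002 0 0.1225 0 [ 0.5647 -0.233   0.124 ] [0.6104 5.5789 8.8968] [ 1.1024 -0.1313  0.0129]
 0 0.002 0.1225 0 [ 0.5652 -0.2327  0.124 ] [-3.7935  1.2484  9.7501] [0.1633 0.959  0.0383]
 0 -0.002 0.1225 0 [ 0.565  -0.2335  0.124 ] [-5.2211 10.0071 14.4484] [ 1.902   1.2084 -0.0351]
 0 0 0.1225 0 [ 0.565  -0.2332  0.1239] [-4.5315  5.4893 13.3246] [0.8784 1.1409 0.0145]
 0 0 0.1225 4 [ 0.5655 -0.2335  0.1239] [-3.3356  4.7817 11.1524] [0.7543 0.7723 0.1353]
 0 0 0.1225 -4 [ 0.5648 -0.233   0.124 ] [-5.8486  5.2308 14.1513] [ 1.0307  1.2589 -0.0211]
 0 0 0.1215 0 [ 0.5652 -0.2332  0.1239] [-6.2089  6.7489 16.8886] [1.2294 1.3685 0.1233]
24.55
```

View pics/m4.png

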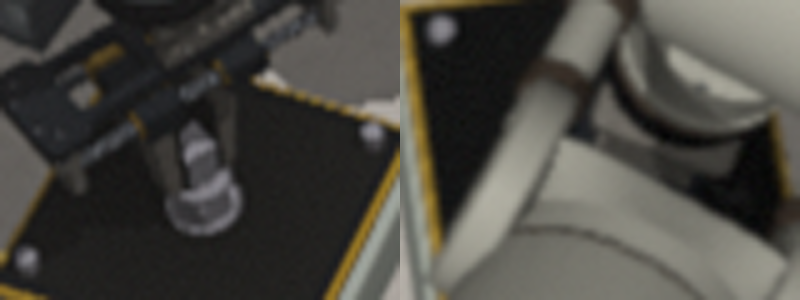

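In the scene view the skirt stands on the washer, with only a thin washer rim showing below it. As proof, I'll lift 5 mm, with no vertical load, and check whether the walls stop a 3 mm sideways move. Then I'll re-seat it centred.

Run:
```python
from h import *
y=np.radians(-26.5);b=np.array([-.2,-.1,-2.1]);c=np.array([.5651,-.2331])
def go(dx,dy,z,dyaw=0):
    bot.line_to([c[0]+dx,c[1]+dy,z],down(y+np.radians(dyaw)),.04);bot.hold(.15)
    p=bot.current_ee_pos();print(dx,dy,z,dyaw,p,bot.current_contact_force()-b,bot.current_ft_torque());return p
go(0,0,.1285)
P=[go(*d,.1285) for d in [(.003,0),(-.003,0),(0,.003),(0,-.003)]]
m=np.array([(P[0][0]+P[1][0])/2,(P[2][1]+P[3][1])/2]);print("mid",m)
go(0,0,.1285,9);go(0,0,.1285,-9);go(0,0,.1285)
print(bot.current_clock())
```

```text
0 0 0.1285 0 [ 0.565  -0.2333  0.1282] [-0.9627  2.218   1.8274] [0.3893 0.3167 0.0454]
0.003 0 0.1285 0 [ 0.5656 -0.2331  0.1278] [-8.2912  1.9879  5.462 ] [0.3706 1.9968 0.0577]
-0.003 0 0.1285 0 [ 0.5641 -0.2332  0.1282] [ 6.528   1.5099 -4.8693] [ 0.1464 -1.2283  0.0387]
0 0.003 0.1285 0 [ 0.5649 -0.232   0.1282] [-1.1595 -4.6492 -1.816 ] [-1.2501  0.1622  0.0929]
0 -0.003 0.1285 0 [ 0.5648 -0.234   0.1279] [-1.1966  4.9877  2.1075] [ 1.0915  0.2373 -0.0341]
mid [ 0.5649 -0.233 ]
0 0 0.1285 9 [ 0.5652 -0.2333  0.1286] [ 0.1122  0.4993 -0.5268] [-0.0635  0.0729  0.0285]
0 0 0.1285 -9 [ 0.5645 -0.2332  0.1284] [-4.1484  0.0988  2.4697] [-0.0653  0.9979  0.3829]
0 0 0.1285 0 [ 0.565  -0.2332  0.1283] [-2.6287 -0.4471  1.0464] [-0.3287  0.7298  0.0288]
28.3667
```

It is engaged: the walls stop lateral motion at about ±0.8 mm with no vertical load, so socket 1 fits. Re-seating it centred with a moderate press.

Run:
```python
from h import *
y=np.radians(-24.5);b=np.array([-.2,-.1,-2.1]);c=np.array([.5648,-.2328])
def go(z):
    bot.line_to([*c,z],down(y),.03);bot.hold(.1)
    print(z,bot.current_ee_pos(),bot.current_contact_force()-b,bot.current_ft_torque(),bot.current_opening()*92)
for z in (.1285,.126,.124,.1225,.121,.120): go(z)
R=Rn.from_rotvec(bot.current_tool_rot()).as_matrix();print("tool z",R[:,2])
bot.hold(.5);print(bot.current_clock())
S=bot.read_camera("scene");cv2.imwrite("pics/m5.png",np.hstack([cv2.resize(S["pixels"][160:205,182:242],(400,300),interpolation=cv2.INTER_CUBIC),cv2.resize(S["pixels"][200:380,220:460],(400,300))]))
```

```text
0.1285 [ 0.565  -0.2329  0.1285] [-1.5342 -0.4673 -1.0295] [-0.406   0.3733 -0.0136] 20.007416356849745
0.126 [ 0.565  -0.2329  0.126 ] [-1.0541 -2.604  -0.9744] [-0.3922  0.2526 -0.012 ] 20.172423914711793
0.124 [ 0.565  -0.2329  0.1241] [-1.1355 -2.0292  1.911 ] [-0.4938  0.2873  0.0046] 20.02441142119006
0.1225 [ 0.5651 -0.2329  0.1241] [-2.7788  0.1407  9.0865] [-0.1059  0.9771  0.007 ] 19.549611395789842
0.121 [ 0.5652 -0.2329  0.124 ] [-5.4732  2.3976 15.3725] [ 0.1992  1.5928 -0.0369] 19.94551891159137
0.12 [ 0.5652 -0.2329  0.124 ] [-8.493   4.3342 20.6248] [ 0.4523  2.1109 -0.0158] 19.744356392296325
tool z [ 0.0006 -0.0008 -1.    ]
30.9667
```

View pics/m5.png

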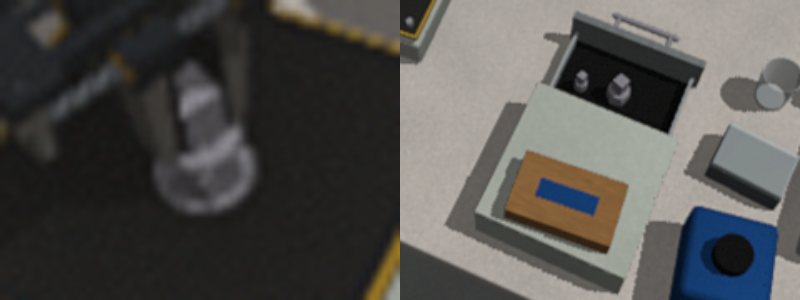

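It hits the same hard stop at 0.124, with a vertical tool and a clean descent. The skirt stands on the washer, the drawer is open, and the other look-alike and thin socket are still in it. I'll ease to a light press and hand in.

Run:
```python
from h import *
bot.line_to([.5648,-.2328,.1222],down(np.radians(-24.5)),.03);bot.hold(.3)
print(bot.current_ee_pos(),bot.current_contact_force(),bot.current_opening()*92,bot.current_clock())
bot.job_done()
```

```text
[ 0.5652 -0.233   0.1241] [-5.2847  0.4921  9.7696] 19.679993631357483 31.5667
the job is handed in; nothing more can be done
```

The job is handed in at about 31.6 s. The drawer is out at its stop, and the first look-alike socket I tried fits and is seated on the nut, still gripped.

- **Drawer:** I pulled it by the handle until the force rose by about 15 N, after 0.122 m of travel, and left it open. The handle was still at x ≈ 0.457 in the wrist view after I let go.
- **Socket:** I took the look-alike on the +y side and lowered it over the nut to a hard stop at TCP height 0.124. With the downward press taken off and the socket lifted about 4–5 mm, the nut stopped it sideways at about ±1 mm. The 21 mm socket would have stopped on top of the nut, so this is the 26 mm one.
- **Last checks:** The stop came at the same height when I lowered it again centred. The final press is about 10 N and the grip reads 19.7 mm on the 20 mm adapter. In the scene picture the socket stands on the washer, and the other look-alike and the thin socket are still in the drawer.
- **Disagreement:** The stop is 2–6 mm higher than my camera estimates of the seated height (0.118–0.122). I put this down to error in the camera heights, because a socket resting on top of the nut would have stopped at 0.134 or higher.

I did not touch the other things on the bench, but took no final full-bench picture to confirm it.

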